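Fit the filter and hold the light cap home for the blank reading

TASK

Get the photometer ready for its blank reading: take the green filter slide out of the stand and slide it edgewise, fully home, into the filter slot on the photometer's deck, and let go of it. Then set the knurled light cap over the sample well, turn it until its hidden keyways drop over the pins, and push it right down against the sprung seal; your program finishes while still holding it there, pressed home, not letting go. Leave the other two filters in the stand and the rest of the bench undisturbed.

Things in the scene. Friction and masses are not known exactly. Their poses are not given: they have to be found in the camera images.
- photometer: Bench filter photometer, light grey, fixed: footprint 260 (x) x 230 mm (y). Flat optical deck 85 mm above the bench on the far side (170 mm deep), sloped console with display and keys on the near (-x) side. Origin under the footprint's centre; x from console to deck, z up. On the deck: the filter slot (left, +y) and the round sample well (right, -y).
- slot (a point): Centre of the mouth of the filter slot, level with the deck (axes as the photometer). The slot is a straight vertical pocket 33 mm long (along x), 8 mm wide (along y), 46 mm deep, with a thin black frame painted round it.
- well (a point): On the sample well's vertical axis, level with the deck (axes as the photometer). A black upright spigot, 30 mm diameter, rises 30 mm above this point, top edge bevelled 2.5 mm, with the white-topped blank vial inside it. At its foot: a fixed steel flange, 52 mm diameter, top 4 mm above the deck, and the sprung rubber seal inside that.
- pins (a point): On the well's axis, level with the tops of the pins, 18.3 mm above the deck. Three brass pins, 4.2 mm thick and 120 degrees apart, stick out level from the spigot to 19 mm from the axis. The insert that carries them is clamped at any angle, so which way they point differs each time and is not reported (the axes here are the photometer's).
- seal (a joint): Travel of the sprung rubber seal ring (41 mm diameter) round the foot of the spigot, in m: 0 = up (its top 9 mm above the deck), 0.005 = pressed level with the flange (top 4 mm above the deck). Spring: about 3.2 N at the start of its travel and 7.2 N at the end; it lifts the cap again when the push is taken away.
- light_cap: Knurled aluminium light cap with a blue disc on top, about 140 g, loose, standing upright on the bench, open side down. 50 mm diameter over the knurling, 44 mm high, hollow from below (ceiling 32 mm up). Origin at the centre of its lower rim, z up. Fully home on the well its rim is on the flange, 4 mm above the deck.
- keyways (a point): Centre of the cap's lower rim (axes as the cap). A lip inside the lowest 14 mm leaves a 32.4 mm bore (1.2 mm clear of the spigot all round), cut by six vertical keyways about 7 mm wide, 60 degrees apart (the first at 30 degrees from x), hidden from outside. Elsewhere the lip lands on the pins; turned up to 60 degrees under a light push it finds a spot, about 5 degrees either side, and drops.
- filter_stand: White filter stand, fixed block 170 x 50 mm, 52 mm high, with three vertical slots in one row along its x axis, at -52, 0 and +52 mm. Origin under its centre, z up. The three filter slides stand in it, which colour in which slot varies.
- filter_green: Green filter slide, about 35 g: ridged green handle 36 (x) x 14 (y) x 24 mm high; below it a flat blade 30 mm wide (x), 5 mm thick (y), 40 mm long, lower edge rounded. Origin at the centre of the handle's underside (shoulder), z up. It starts with its blade in a slot and its shoulder on the stand's top. Home in the photometer the shoulder rests on the deck; either way round is right.
- filter_blue: Blue filter slide, the same shape and size; leave it in the stand.
- filter_yellow: Yellow filter slide, the same shape and size; leave it in the stand.
- vial_a: Amber sample vial with a red cap, 24 mm diameter, 62 mm high, standing on the bench; origin under its centre. Leave it alone.
- vial_b: Amber sample vial with a white cap, 24 mm diameter, 62 mm high, standing on the bench; origin under its centre. Leave it alone.
- beaker: Empty glass beaker, 64 mm diameter, 75 mm high; origin under its centre. Leave it alone.
- wash_bottle: Pale blue wash bottle with a bent white spout, 66 mm diameter, 173 mm high; origin under its centre. Leave it alone.
- pipette: Grey and white hand pipette lying on the bench, 257 mm long along its x axis and 26 mm high, its nozzle to +x (135 mm from the origin) and its plunger to -x (122 mm); origin underneath, at the end of the grey handle nearest the nozzle. Leave it alone.
There are look-alikes about, which are no part of the job. What is shaped like the light_cap but red is not meant.

How it is judged:
By the outcome, as a careful person would: the job done as asked, in the order asked, and still so for the second after the job is handed in, while the arm keeps its last pose, push and grip.
It also fails if it takes over 61 s, if anything falls off the work surface, if the arm or the gripper's body presses on something with over 40 N, if the wrist force passes 120 N, or if a joint passes its speed limit or range.

ROBOT

A 6-joint arm with a two-finger parallel gripper is mounted at the origin on the work surface. World frame = base frame: x ahead of the robot, y to its left, z up, the work surface at z = 0. Lengths are in m, angles in rad, forces in N, time in s.
With the tool pointing down it reaches from about 0.3 to 0.825 m from the base axis. Payload 5.4 kg.
Tool frame: the origin (TCP) lies at the very end of the fingers, on their centre line; the grasp point (between the pads) lies 19 mm behind it; z points along the fingers, x is the direction in which the jaws open and shut, and the axes are right-handed (so a half turn about z gives the same grasp; the last joint's range is limited). The gripper opens to 92 mm and grips with 3 to 60 N. Pads are 20 mm wide; open, the fingers measure 128 mm over their backs; the gripper's body (75 mm by 189 mm) begins 69 mm behind the grasp point.
Start: joints at [-1.372, 0.158, 1.597, -0, 1.386, -0.21], TCP at [0.229, -0.528, 0.215] pointing down, gripper open.
Joint ranges: [-2.91, 2.91], [-0.94, 2.29], [0.18, 2.7], [-1.29, 4.43], [0.17, 2.64], [-3, 3]. Speed limits (rad/s): [2.57, 2.57, 3.14, 3.14, 3.14, 3.14].

INTERFACE

Orientations are given as a rotation vector (axis times angle).
In Python, from workcell import bot gives the robot as it stands. Calls block until the motion is done:
- bot.goto(position, orientation): joint-space move of the TCP to a pose.
- bot.line_to(position, rot=None, max_speed=0.15): straight line of the TCP; rot=None keeps the orientation; max_speed is the mean speed in m/s.
- bot.set_joints(angles): joint-space move.
- bot.set_gripper(opening, newtons=None): opening from 0.0 (shut) to 1.0 (fully open); newtons is the grip in N (None keeps the last); returns when the fingers have stopped.
- bot.hold(seconds).
- bot.inverse_kinematics(position, orientation): joint angles nearest the present ones, or None.
- bot.read_camera(name): name is "side" or "top"; returns a dict with "pixels" (400x640x3 uint8, blue, green, red), "fx", "fy", "cx", "cy" (pixels), "R" (3x3) and "t" (3): a world point X has camera coordinates R X + t. Camera axes: x right, y down, z forward; pixel columns grow to the right and rows downward; lengths in m; the calibration is good to about 2 mm. A picture is of the moment at which its call begins. There is no depth.
A pose or a line that the arm cannot do raises bot.MotionError and nothing moves.
- bot.job_done(): hands the job in, once; it reports no verdict.
Readings, each from a call of its own:
- bot.current_clock(): time.
- bot.current_joints(): joint angles.
- bot.current_joint_vel(): joint speeds.
- bot.current_effort(): joint torques, N m.
- bot.current_ee_pos(): TCP position.
- bot.current_tool_rot(): TCP orientation.
- bot.current_contact_force(): force on the tool from outside, world axes, zero at the start.
- bot.current_ft_torque(): the same for the moment, N m.
- bot.current_opening(): opening from 0.0 (shut) to 1.0 (fully open).
Only numpy, scipy, OpenCV 4.12 (cv2) and the standard library are available. Lean on these libraries where they do the work, as an engineer would, in place of code of your own. Each camera call takes 0.05 s, during which the arm holds its last target.

## Working session

There is one attempt and no reset: what is moved stays moved. The work goes in short steps, each a Python script; the robot and the scene stay as the last script left them, time stands still between calls to the robot, and variables do not carry over. Pictures are saved under pics/ and viewed, and the job is handed in when it is done.

```bash
ls; mkdir -p pics
python3 - <<'E'
from workcell import bot
import cv2
for n in("top","side"):
    c=bot.read_camera(n); cv2.imwrite(f"pics/{n}0.png",c["pixels"]); print(n,c["fx"],c["cx"],c["cy"],c["R"],c["t"])
print(bot.current_clock(),bot.current_tool_rot(),bot.current_contact_force(),bot.current_opening())
E
```

```text
pics
top 464.0069898054547 323.3792875750841 197.27002238826157 [[ 0.01716339 -0.99984959 -0.00249457]
 [-0.99468999 -0.0168215  -0.10153252]
 [ 0.10147529  0.00422396 -0.99482909]] [0.01884824 0.53813169 1.49144625]
side 414.8730978356881 313.6123012830274 201.9895970880994 [[ 0.98157479 -0.19074421  0.01129512]
 [-0.11414536 -0.63274857 -0.76589822]
 [ 0.15323763  0.7504971  -0.64286261]] [-0.51560495  0.16596626  1.10963233]
0.1 [-2.62513563e+00  1.72372034e+00  1.74378720e-03] [-0.22027942  1.10622966 -0.51395492] 0.997696721948885
```

View pics/top0.png

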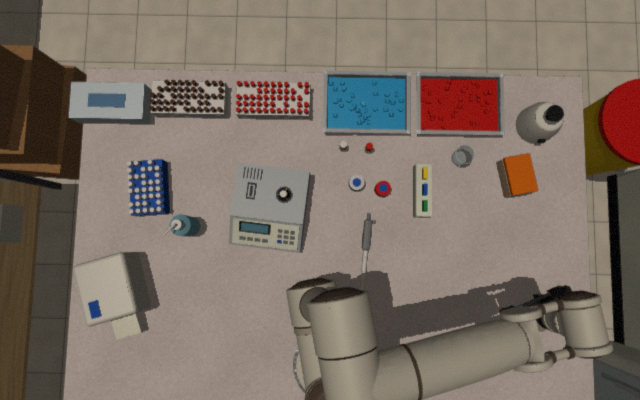

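View pics/side0.png

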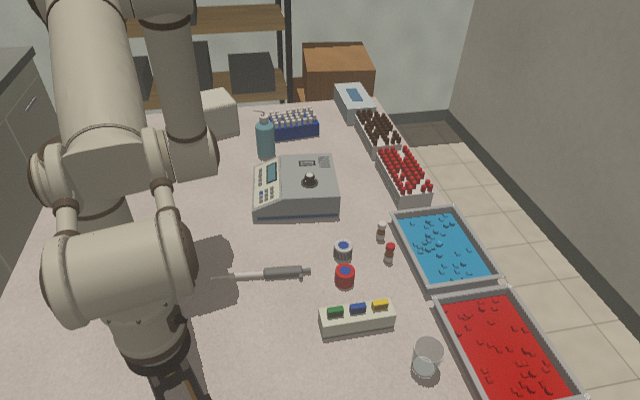

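The top view shows the photometer at (270,208) and the stand at (424,190), with green at its near end (425,205). There are two cap-shaped things. The one at (357,183) is silver with a blue disc and matches the light cap; the one at (383,188) has a red body and is the look-alike. I'll confirm this in enlarged crops.

Run:
```python
import cv2,numpy as np
t=cv2.imread("pics/top0.png");s=cv2.imread("pics/side0.png")
def crop(im,x0,y0,w,h,k,n): cv2.imwrite(n,cv2.resize(im[y0:y0+h,x0:x0+w],None,fx=k,fy=k,interpolation=cv2.INTER_CUBIC))
crop(t,225,155,95,100,6,"pics/c1.png")
crop(t,340,155,100,70,8,"pics/c2.png")
crop(s,245,145,100,80,7,"pics/c3.png")
crop(s,310,235,95,105,5,"pics/c4.png")
```

```text
(no output)
```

View pics/c1.png

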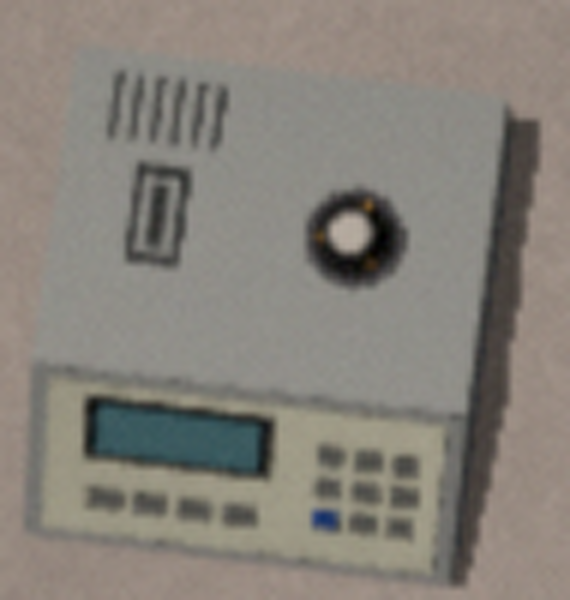

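View pics/c2.png

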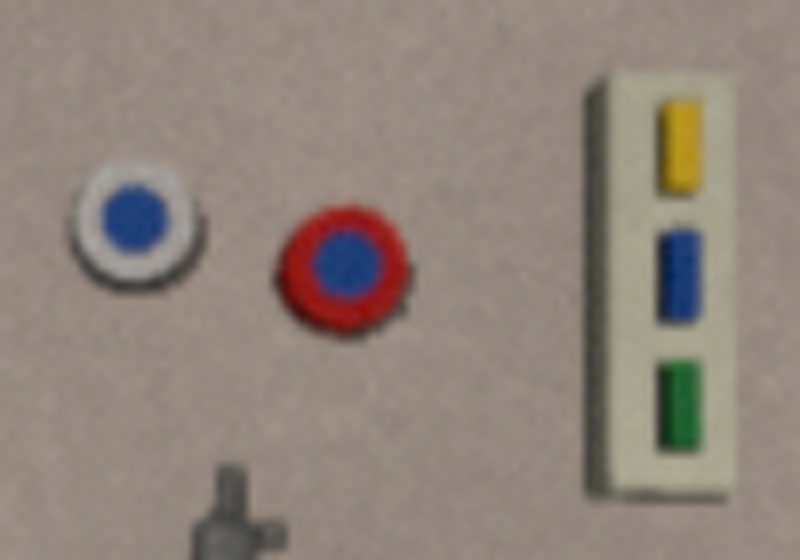

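View pics/c3.png

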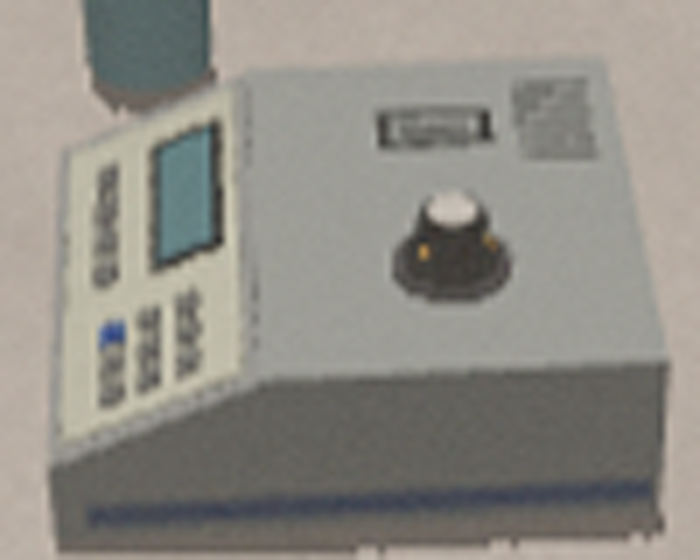

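View pics/c4.png

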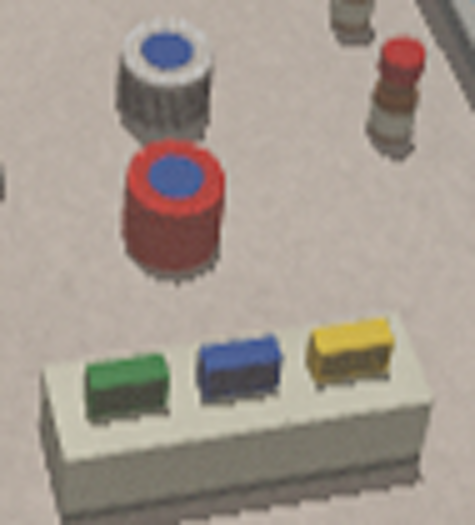

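Confirmed: the silver-bodied cap is at top crop (135,220), which is full-image pixel (357,182), and the red one is ignored. Green is the slide at the stand's near end. Next I'll measure positions from both views.

```bash
cat > h.py <<'E'
import cv2,numpy as np
from scipy.optimize import least_squares
from workcell import bot
def proj(c,X):
    X=np.atleast_2d(X); p=X@np.array(c["R"]).T+np.array(c["t"]); return np.c_[c["fx"]*p[:,0]/p[:,2]+c["cx"],c["fy"]*p[:,1]/p[:,2]+c["cy"]]
def atz(c,uv,z):
    R=np.array(c["R"]);C=-R.T@np.array(c["t"]); d=R.T@np.array([(uv[0]-c["cx"])/c["fx"],(uv[1]-c["cy"])/c["fy"],1]); return C+d*(z-C[2])/d[2]
def tri(cs,uvs):
    f=lambda X:np.concatenate([proj(c,X)[0]-uv for c,uv in zip(cs,uvs)])
    r=least_squares(f,[.5,0,.05]); return r.x,r.fun
def wc(w):
    y,x=np.mgrid[:w.shape[0],:w.shape[1]]; return np.array([(w*x).sum(),(w*y).sum()])/w.sum()
E
python3 - <<'E'
from h import *
T=bot.read_camera("top");S=bot.read_camera("side")
import pickle;pickle.dump((T,S),open("cams.pkl","wb"))
def sub(c,x0,y0,x1,y1): return c["pixels"][y0:y1,x0:x1].astype(float),np.array([x0,y0])
print("C",-T["R"].T@T["t"],-S["R"].T@S["t"])
# slot frame: darkness
def dark(c,b,base,thr):
    p,o=sub(c,*b); g=p.mean(2); w=np.clip(base-g-thr,0,None); return wc(w)+o
def bl(c,b,f):
    p,o=sub(c,*b); w=np.clip(f(p),0,None); w[w<15]=0; return wc(w)+o,(w>0).sum()
p,o=sub(T,242,180,262,202);print(np.round(p.mean(2)).astype(int))
p,o=sub(S,296,156,320,172);print(np.round(p.mean(2)).astype(int))
blue=lambda p:p[...,0]-p[...,2]-20
a,n=bl(T,(348,172,367,194),blue);b,m=bl(S,(331,234,355,252),blue)
print("cap",a,n,b,m,tri((T,S),(a,b)),atz(T,a,.044),atz(S,b,.044))
a,n=bl(T,(272,180,298,208),lambda p:(p.min(2)-150)) ;b,m=bl(S,(300,165,320,180),lambda p:p.min(2)-165)
print("vial",a,n,b,m,tri((T,S),(a,b)))
g=lambda p:p[...,1]-p[...,2]-15
for nm,f in(("g",g),("b",blue),("y",lambda p:p[...,2]-p[...,0]-60)):
    a,n=bl(T,(418,162,432,216),f);b,m=bl(S,(320,296,394,325),f);print(nm,a,n,b,m,atz(T,a,.076),atz(S,b,.072))
E
```

```text
C [0.38360577 0.02159777 1.538419  ] [ 0.35501168 -0.82610959  0.84627822]
[[140 139 139 137 137 138 139 137 137 138 138 136 139 139 139 139 140 136
  126 133]
 [141 139 139 138 136 137 122 124 131 129 132 134 139 137 136 138 143 137
  138 139]
 [139 138 139 140 138 124  74  86  97 102 106 122 120 125 130 138 137 140
  139 137]
 [140 139 139 138 136 109  60  73  72  60  57  60  64  73 100 135 137 139
  138 142]
 [138 138 139 139 134 109  69 109 108  75  81  84  79  53  80 135 139 137
  141 141]
 [139 138 139 141 135 101  80 128 117  97 111 120 123  65  76 135 139 139
  140 140]
 [142 137 142 138 130  90  84 127  93  60  73 115 124  61  77 135 138 140
  140 140]
 [142 141 142 142 128  73  87 126  86  51  67 117 117  65  92 136 137 142
  140 139]
 [141 141 140 137 128  71 104 126  72  49  73 121 109  72 120 137 140 140
  140 138]
 [137 144 145 141 129  76 114 124  68  52  80 123 102  80 133 140 136 142
  140 142]
 [141 139 142 139 124  78 118 118  66  54  84 123  89  79 134 140 142 140
  140 142]
 [138 138 140 135 109  80 132 113  58  53  91 126  79  78 134 142 143 141
  141 141]
 [143
[... 2343 characters left out ...]
 155 156 157 153]
 [156 155 156 156 153 157 155 154 155 156 154 154 154 154 154 152 155 156
  155 154 156 154 156 152]]
cap [356.29338843 181.83953168] 52 [342.98514464 244.61884285] 54 (array([ 0.58917338, -0.07822467,  0.04410299]), array([ 0.0502192 , -0.29533681, -0.24527584,  0.03140457])) [ 0.58821729 -0.07807813  0.044     ] [ 0.58988002 -0.07813376  0.044     ]h.py:12: RuntimeWarning: invalid value encountered in divide
  y,x=np.mgrid[:w.shape[0],:w.shape[1]]; return np.array([(w*x).sum(),(w*y).sum()])/w.sum()
Traceback (most recent call last):
  File "h.py", line 10, in tri
    r=least_squares(f,[.5,0,.05]); return r.x,r.fun
ValueError: Residuals are not finite in the initial point.
```

Run:
```python
from h import *
import pickle;T,S=pickle.load(open("cams.pkl","rb"))
K=8
def reg(c,b,f,thr,fill=True):
    x0,y0,x1,y1=b; p=cv2.resize(c["pixels"][y0:y1,x0:x1],None,fx=K,fy=K,interpolation=cv2.INTER_LINEAR).astype(float)
    m=(f(p)>thr).astype(np.uint8); cs,_=cv2.findContours(m,cv2.RETR_EXTERNAL,cv2.CHAIN_APPROX_NONE)
    q=max(cs,key=cv2.contourArea); q=q.reshape(-1,2); M=cv2.moments(q)
    s=lambda v:(np.asarray(v,float)+.5)/K-.5+[x0,y0]
    return s((M["m10"]/M["m00"],M["m01"]/M["m00"])),s(q),M["m00"]/K/K
g=lambda p:-p.mean(2)
def rect(q,c,z):
    P=np.array([atz(c,u,z)[:2] for u in q]); r=cv2.minAreaRect(P.astype(np.float32)); return r
a,qa,_=reg(T,(242,179,262,203),g,-118);b,qb,_=reg(S,(296,156,318,170),g,-138)
print("slot",a,b,tri((T,S),(a,b)),atz(T,a,.085),atz(S,b,.085)); print(rect(qa,T,.085),rect(qb,S,.085))
for thr in(150,165):
  a,qa,n=reg(T,(272,185,292,205),lambda p:p.min(2),thr);b,qb,m=reg(S,(300,165,318,182),lambda p:p.min(2),thr+15)
  print("vial",a,n,b,m,tri((T,S),(a,b)))
a,qa,n=reg(T,(270,180,300,210),g,-110); print("well dark top",a,n,atz(T,a,.089),atz(T,a,.1))
# photometer deck colour region
def box(cx,cy,z0,z1,w,d,th):
    R=np.array([[np.cos(th),-np.sin(th)],[np.sin(th),np.cos(th)]])
    return np.array([[*(R@[sx*w/2,sy*d/2]+[cx,cy]),z] for sx in(-1,1) for sy in(-1,1) for z in(z0,z1)])
def hc(c,X):
    h=cv2.convexHull(proj(c,X).astype(np.float32)); M=cv2.moments(h); return np.array([M["m10"],M["m01"]])/M["m00"],M["m00"]
res={}
for nm,f,bt,bs,th in(("g",lambda p:p[...,1]-p[...,2],(418,196,434,216),(320,300,348,325),25),("b",lambda p:p[...,0]-p[...,2],(418,180,434,198),(345,298,370,320),25),("y",lambda p:p[...,2]-p[...,0],(418,162,434,183),(368,296,394,315),60)):
    a,qa,n=reg(T,bt,f,th);b,qb,m=reg(S,bs,f,th)
    for w in((T,),(S,),(T,S)):
        r=least_squares(lambda v:np.concatenate([hc(c,box(v[0],v[1],.052,.076,.036,.014,0))[0]-u for c,u in((T,a),(S,b)) if any(c is k for k in w)]),[.55,-.25])
        print(nm,len(w),r.x,np.round(r.fun,2))
    print(n,m,[hc(c,box(*r.x,.052,.076,.036,.014,0))[1] for c in(T,S)])
a,qa,n=reg(T,(410,160,438,222),lambda p:p.min(2),135); print("stand",n,rect(qa,T,.052))
```

```text
slot [250.82910783 190.22205793] [306.40935918 162.80047877] (array([0.55037823, 0.25669829, 0.08670228]), array([ 0.00969421, -0.07503044, -0.07650158,  0.00890538])) [0.55033507 0.25699669 0.085     ] [0.55106713 0.25913139 0.085     ]
((0.5500144362449646, 0.25687307119369507), (0.03275776281952858, 0.05624537914991379), 83.73255920410156) ((0.5520129799842834, 0.25894132256507874), (0.038040000945329666, 0.0556228905916214), 84.56214904785156)
vial [282.74339138 193.20877711] 13.5703125 [309.08105346 174.08970126] 14.4921875 (array([0.53946671, 0.15295722, 0.11796714]), array([ 0.02168979, -0.16532931, -0.159545  ,  0.01866295]))Traceback (most recent call last):
  File "<stdin>", line 16, in <module>
  File "<stdin>", line 7, in reg
ValueError: max() iterable argument is empty
```

Run:
```python
from h import *
import pickle;T,S=pickle.load(open("cams.pkl","rb"))
K=8
def reg(c,b,f,thr,fill=True):
    x0,y0,x1,y1=b; p=cv2.resize(c["pixels"][y0:y1,x0:x1],None,fx=K,fy=K,interpolation=cv2.INTER_LINEAR).astype(float)
    m=(f(p)>thr).astype(np.uint8); cs,_=cv2.findContours(m,cv2.RETR_EXTERNAL,cv2.CHAIN_APPROX_NONE)
    q=max(cs,key=cv2.contourArea); q=q.reshape(-1,2); M=cv2.moments(q)
    s=lambda v:(np.asarray(v,float)+.5)/K-.5+[x0,y0]
    return s((M["m10"]/M["m00"],M["m01"]/M["m00"])),s(q),M["m00"]/K/K
g=lambda p:-p.mean(2)
def rect(q,c,z):
    P=np.array([atz(c,u,z)[:2] for u in q]); r=cv2.minAreaRect(P.astype(np.float32)); return r
a,qa,n=reg(T,(270,180,300,210),g,-110); print("well dark top",a,n,atz(T,a,.089),atz(T,a,.1))
def box(cx,cy,z0,z1,w,d,th):
    R=np.array([[np.cos(th),-np.sin(th)],[np.sin(th),np.cos(th)]])
    return np.array([[*(R@[sx*w/2,sy*d/2]+[cx,cy]),z] for sx in(-1,1) for sy in(-1,1) for z in(z0,z1)])
def hc(c,X):
    h=cv2.convexHull(proj(c,X).astype(np.float32)); M=cv2.moments(h); return np.array([M["m10"],M["m01"]])/M["m00"],M["m00"]
for nm,f,bt,bs,th in(("g",lambda p:p[...,1]-p[...,2],(418,196,434,216),(320,300,348,325),25),("b",lambda p:p[...,0]-p[...,2],(418,180,434,198),(345,298,370,320),25),("y",lambda p:p[...,2]-p[...,0],(418,162,434,183),(368,296,394,315),60)):
    a,qa,n=reg(T,bt,f,th);b,qb,m=reg(S,bs,f,th)
    for w in((T,),(S,),(T,S)):
        r=least_squares(lambda v:np.concatenate([hc(c,box(v[0],v[1],.052,.076,.036,.014,0))[0]-u for c,u in((T,a),(S,b)) if any(c is k for k in w)]),[.55,-.25],diff_step=1e-3)
        print(nm,len(w),r.x,np.round(r.fun,2))
    print(n,m,[hc(c,box(*r.x,.052,.076,.036,.014,0))[1] for c in(T,S)])
a,qa,n=reg(T,(410,160,438,222),lambda p:p.min(2),135); print("stand",n,rect(qa,T,.052))
# photometer deck corners from crops (c1 k6 225,155; c3 k7 245,145)
s=lambda u,k,o:(np.array(u)+.5)/k-.5+np.array(o)
for u,v in(((78,50),None),((508,102),(607,62)),((466,415),(665,362)),((38,367),(265,380))):
    print(atz(T,s(u,6,(225,155)),.085), v and atz(S,s(v,7,(245,145)),.085))
```

```text
well dark top [283.78545283 194.30376351] 221.8828125 [0.53871548 0.15232527 0.089     ] [0.53753832 0.15133315 0.1       ]
g 1 [ 0.51425523 -0.29594127] [ 0. -0.]
g 1 [ 0.51755636 -0.28802634] [0. 0.]
g 2 [ 0.51619867 -0.2913268 ] [-1.45 -0.63 -0.25  1.31]
45.4296875 76.9296875 [70.43231497216038, 195.50270941946656]
b 1 [ 0.56620783 -0.29571149] [-0.  0.]
b 1 [ 0.56992734 -0.28837255] [-0.  0.]
b 2 [ 0.56833984 -0.29150175] [-1.32 -0.68 -0.3   1.24]
49.4453125 82.421875 [70.84573909407482, 194.26047703251243]
y 1 [ 0.61855831 -0.29632636] [-0.  0.]
y 1 [ 0.62282493 -0.28828919] [0. 0.]
y 2 [ 0.62089857 -0.29177791] [-1.42 -0.74 -0.33  1.37]
57.2734375 91.609375 [71.25357198016718, 193.01667313557118]
stand 735.5 ((0.5665649175643921, -0.2962782084941864), (0.0484742596745491, 0.16727270185947418), 89.81593322753906)
[0.63684364 0.30193333 0.085     ] None
[0.61285539 0.07390971 0.085     ] [0.64205869 0.29836519 0.085     ]
[0.44742005 0.09247935 0.085     ] [0.61562104 0.07454027 0.085     ]
[0.46868131 0.31682184 0.085     ] [0.45086216 0.09231379 0.085     ]
```

```bash
cat >> h.py <<'E'
K=8
def reg(c,b,f,thr):
    x0,y0,x1,y1=b; p=cv2.resize(c["pixels"][y0:y1,x0:x1],None,fx=K,fy=K,interpolation=cv2.INTER_LINEAR).astype(float)
    m=(f(p)>thr).astype(np.uint8); cs,_=cv2.findContours(m,cv2.RETR_EXTERNAL,cv2.CHAIN_APPROX_NONE)
    q=max(cs,key=cv2.contourArea); q=q.reshape(-1,2); M=cv2.moments(q)
    s=lambda v:(np.asarray(v,float)+.5)/K-.5+[x0,y0]
    return s((M["m10"]/M["m00"],M["m01"]/M["m00"])),s(q),M["m00"]/K/K
E
python3 - <<'E'
from h import *
import pickle;T,S=pickle.load(open("cams.pkl","rb"))
def box(cx,cy,z0,z1,w,d,th=0):
    return np.array([[cx+sx*w/2,cy+sy*d/2,z] for sx in(-1,1) for sy in(-1,1) for z in(z0,z1)])
def hc(c,X):
    h=cv2.convexHull(proj(c,X).astype(np.float32)); M=cv2.moments(h); return np.array([M["m10"],M["m01"]])/M["m00"],M["m00"]
for nm,f,bt,bs,th in(("g",lambda p:(p[...,1]-p[...,2])/p.sum(2),(418,196,434,216),(320,300,348,325),.07),("b",lambda p:(p[...,0]-p[...,2])/p.sum(2),(418,180,434,198),(345,298,370,320),.07),("y",lambda p:(p[...,2]-p[...,0])/p.sum(2),(418,162,434,183),(368,296,394,315),.2)):
    a,qa,n=reg(T,bt,f,th);b,qb,m=reg(S,bs,f,th)
    for w in((T,),(S,),(T,S)):
        r=least_squares(lambda v:np.concatenate([hc(c,box(v[0],v[1],.052,.076,.036,.014,0))[0]-u for c,u in((T,a),(S,b)) if any(c is k for k in w)]),[.55,-.25],diff_step=1e-3)
        print(nm,len(w),r.x,np.round(r.fun,2))
    print(n,m,[hc(c,box(*r.x,.052,.076,.036,.014,0))[1] for c in(T,S)], "bbox",qa.min(0),qa.max(0),qb.min(0),qb.max(0))
im=S["pixels"].copy(); im=cv2.resize(im[290:345,310:405],None,fx=8,fy=8,interpolation=cv2.INTER_CUBIC)
for z in(.052,.076):
  for y in (-.2965,):
    for X in box(.5145,y,z,z,.036,.014)[::1]:
      u=(proj(S,X)[0]-[310,290]+.5)*8-.5; cv2.circle(im,tuple(int(k) for k in u),2,(0,0,255),-1)
for X in box(.5666,-.2963,0,.052,.17,.05):
      u=(proj(S,X)[0]-[310,290]+.5)*8-.5; cv2.circle(im,tuple(int(k) for k in u),3,(255,0,255),-1)
cv2.imwrite("pics/ov.png",im)
E
```

```text
g 1 [ 0.51395166 -0.29536616] [-0.  0.]
g 1 [ 0.51735672 -0.28853155] [-0.  0.]
g 2 [ 0.51599806 -0.2913974 ] [-1.25 -0.66 -0.3   1.15]
51.859375 81.84375 [70.43494035955518, 195.52812035242096] bbox [422.1875 199.4375] [427.3125 210.6875] [326.9375 305.4375] [343.3125 312.8125]
b 1 [ 0.56609011 -0.29531399] [ 0. -0.]
b 1 [ 0.56947321 -0.28924242] [-0. -0.]
b 2 [ 0.56805616 -0.2918419 ] [-1.09 -0.63 -0.29  1.04]
52.75 89.6015625 [70.8629555250518, 194.36454873392358] bbox [422.0625 183.3125] [427.0625 194.6875] [349.5625 301.6875] [365.6875 313.6875]
y 1 [ 0.61797076 -0.29534984] [-0.  0.]
y 1 [ 0.62135961 -0.28962461] [-0. -0.]
y 2 [ 0.61986804 -0.2921248 ] [-1.01 -0.6  -0.29  0.99]
54.140625 85.3671875 [71.26570986048318, 193.14118851721287] bbox [421.9375 167.3125] [427.0625 178.5625] [371.9375 298.5625] [388.0625 310.1875]
```

View pics/ov.png

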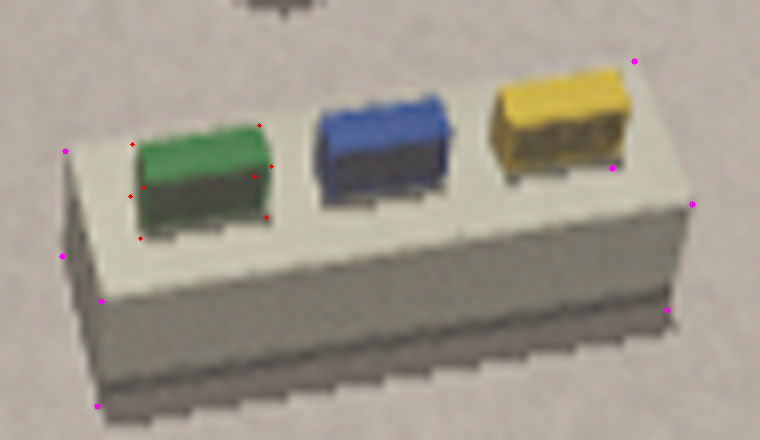

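```bash
cat >> h.py <<'E'
from scipy.spatial.transform import Rotation as Ro
def rv(deg):
    a=np.radians(deg); x=np.array([np.cos(a),np.sin(a),0]); z=np.array([0,0,-1.]); return Ro.from_matrix(np.c_[x,np.cross(z,x),z]).as_rotvec()
def F(): return np.array(bot.current_contact_force())
E
python3 - <<'E'
from h import *
for nm,p in(("stand",(.515,-.2962,.055)),("slot",(.5508,.258,.088)),("cap",(.589,-.078,.006)),("well",(.539,.1525,.095))):
    for d in (90,-90,0,180,45,-45,135,-135):
        q=bot.inverse_kinematics(p,rv(d)); print(nm,d,None if q is None else np.round(q,2))
print(bot.current_clock())
E
```

```text
stand 90 [-0.73  0.38  1.67 -0.    1.1  -2.3 ]
stand -90 [-0.73  0.38  1.67 -0.    1.1   0.85]
stand 0 [-0.73  0.38  1.67 -0.    1.1  -0.73]
stand 180 [-0.73  0.38  1.67  0.    1.1   2.42]
stand 45 [-0.73  0.38  1.67 -0.    1.1  -1.51]
stand -45 [-0.73  0.38  1.67 -0.    1.1   0.06]
stand 135 None
stand -135 [-0.73  0.38  1.67 -0.    1.1   1.63]
slot 90 [ 0.24  0.37  1.61 -0.    1.17 -1.33]
slot -90 [ 0.24  0.37  1.61 -0.    1.17  1.81]
slot 0 [ 0.24  0.37  1.61 -0.    1.17  0.24]
slot 180 [ 0.24  0.37  1.61 -0.    1.17 -2.9 ]
slot 45 [ 0.24  0.37  1.61 -0.    1.17 -0.55]
slot -45 [ 0.24  0.37  1.61 -0.    1.17  1.03]
slot 135 [ 0.24  0.37  1.61 -0.    1.17 -2.12]
slot -135 [ 0.24  0.37  1.61 -0.    1.17  2.6 ]
cap 90 [-0.33  0.45  1.68 -0.    1.01 -1.91]
cap -90 [-0.33  0.45  1.68 -0.    1.01  1.24]
cap 0 [-0.33  0.45  1.68 -0.    1.01 -0.33]
cap 180 [-0.33  0.45  1.68  0.    1.01  2.81]
cap 45 [-0.33  0.45  1.68 -0.    1.01 -1.12]
cap -45 [-0.33  0.45  1.68 -0.    1.01  0.45]
cap 135 [-0.33  0.45  1.68 -0.    1.01 -2.69]
cap -135 [-0.33  0.45  1.68 -0.    1.01  2.02]
well 90 [ 0.06  0.24  1.75 -0.    1.15 -1.51]
well -90 [ 0.06  0.24  1.75 -0.    1.15  1.63]
well 0 [ 0.06  0.24  1.75 -0.    1.15  0.06]
well 180 None
well 45 [ 0.06  0.24  1.75 -0.    1.15 -0.73]
well -45 [ 0.06  0.24  1.75 -0.    1.15  0.85]
well 135 [ 0.06  0.24  1.75 -0.    1.15 -2.3 ]
well -135 [ 0.06  0.24  1.75 -0.    1.15  2.42]
0.2
```

Run:
```python
from h import *
bot.set_gripper(.5,25)
bot.goto((.515,-.2962,.12),rv(-90)); f0=F()
bot.line_to((.515,-.2962,.055),max_speed=.12); print("down",F()-f0,bot.current_clock())
bot.set_gripper(0,25); print("open",bot.current_opening(),F()-f0)
bot.line_to((.515,-.2962,.13),max_speed=.12); print("lift",F()-f0,bot.current_clock(),bot.current_opening())
bot.line_to((.515,-.2962,.19),max_speed=.15)
bot.goto((.5508,.258,.19),rv(-96)); 
for n in("top","side"):
    c=bot.read_camera(n); cv2.imwrite(f"pics/{n}1.png",c["pixels"]); p=np.array(c["pixels"]);x0,y0=(200,150) if n=="top" else (260,90)
    cv2.imwrite(f"pics/{n}1c.png",cv2.resize(p[y0:y0+100,x0:x0+100],None,fx=6,fy=6,interpolation=cv2.INTER_CUBIC))
print(bot.current_clock(),bot.current_ee_pos(),bot.current_opening())
```

```text
down [ 0.4848862  -1.63850572  1.02434604] 3.1167
open 0.14841228171758897 [-0.97934253 -0.87991637  1.50164138]
lift [ 0.03095063 -0.90579833  0.34263113] 4.475 0.14838792996801797
7.125 [0.55124184 0.25709727 0.18997715] 0.15126867455175227
```

View pics/top1.png

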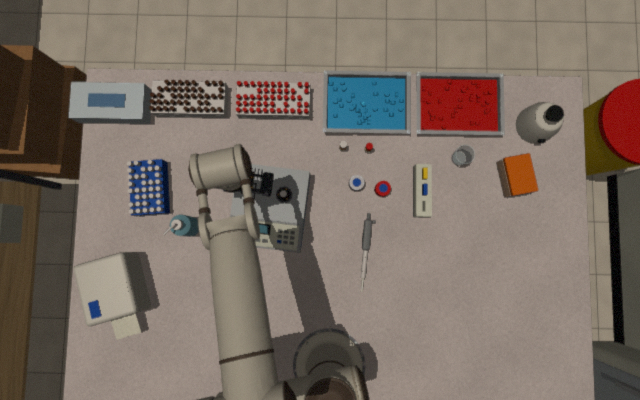

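View pics/side1.png

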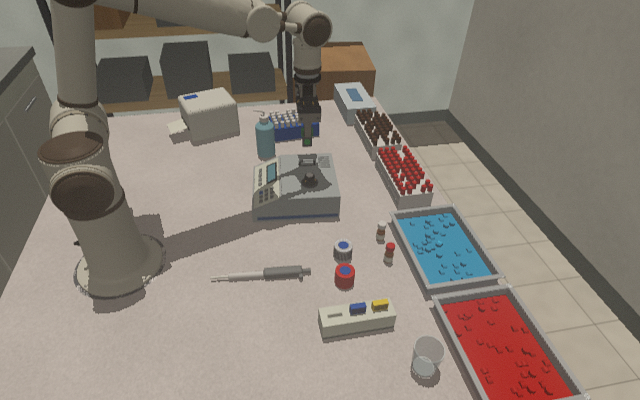

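Run:
```python
from h import *
s=cv2.imread("pics/side1.png"); cv2.imwrite("pics/s1c.png",cv2.resize(s[90:190,270:350],None,fx=6,fy=6,interpolation=cv2.INTER_CUBIC))
```

```text
(no output)
```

View pics/s1c.png

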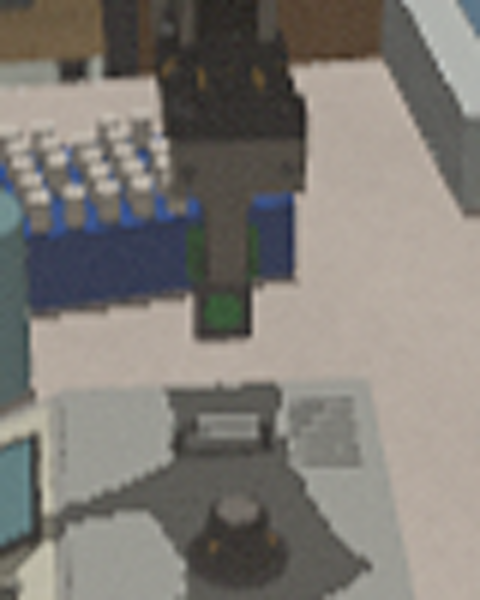

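Run:
```python
from h import *
import pickle;T,S=pickle.load(open("cams.pkl","rb"))
e=np.array(bot.current_ee_pos());print(e)
im=cv2.imread("pics/s1c.png")
th=np.radians(-6);R=np.array([[np.cos(th),-np.sin(th)],[np.sin(th),np.cos(th)]])
def put(c,w,d,z,col):
    for sx in(-1,1):
        for sy in(-1,1):
            X=np.r_[R@[sx*w/2,sy*d/2]+c,z];u=(proj(S,X)[0]-[270,90]+.5)*6-.5; cv2.circle(im,tuple(int(round(k)) for k in u),2,col,-1)
put(e[:2],.03,.005,e[2]-.043,(0,0,255));put(e[:2],.03,.005,e[2]-.003,(0,0,255));put(e[:2],.036,.014,e[2]-.003,(0,255,255));put(e[:2],.036,.014,e[2]+.021,(0,255,255))
put(np.array([.5508,.258]),.055,.0315,.085,(255,0,255))
put(np.array([.5508,.258]),.033,.008,.085,(255,0,0))
cv2.imwrite("pics/s1d.png",im[130:500])
```

```text
[0.55124184 0.25709727 0.18997715]
```

View pics/s1d.png

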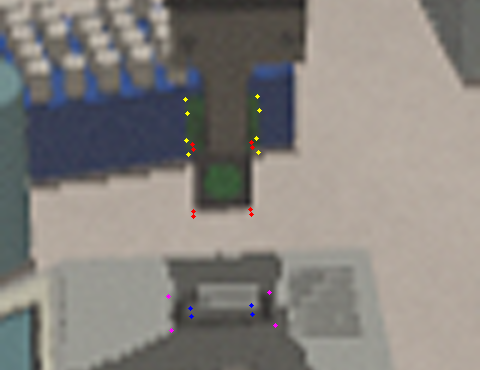

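Run:
```python
from h import *
x,y=.5508,.2575
bot.line_to((x,y,.134),rot=rv(-96),max_speed=.12); bot.hold(.2)
f0=F(); print(f0,bot.current_ee_pos(),bot.current_clock())
z=.134
while z>.1185:
    z-=.002; bot.line_to((x,y,z),max_speed=.04); d=F()-f0
    print(round(z,4),np.round(d,1),np.round(bot.current_ee_pos(),4),np.round(bot.current_ft_torque(),2))
    if d[2]>6 or np.abs(d[:2]).max()>8: break
print(bot.current_clock())
```

```text
[-0.4717396  -0.83894985 -0.2807344 ] [0.55157161 0.25771518 0.13523305] 7.9417
0.132 [ 0.8  0.5 -0.5] [0.5508 0.2575 0.132 ] [0.05 0.04 0.04]
0.13 [-1.   0.3  0.3] [0.5506 0.2574 0.1297] [ 0.04 -0.01  0.04]
0.128 [ 0.9  0.7 -0.3] [0.5507 0.2575 0.1278] [ 0.07 -0.    0.01]
0.126 [ 1.2 -0.2  0.6] [0.5507 0.2575 0.1258] [ 0.03 -0.02 -0.03]
0.124 [-0.4  0.6 -0.1] [0.5507 0.2575 0.1238] [ 0.04  0.   -0.02]
0.122 [0.7 1.3 0. ] [0.5507 0.2575 0.1218] [ 0.02  0.03 -0.01]
0.12 [ 0.9  1.2 -0. ] [0.5507 0.2575 0.1198] [-0.02  0.03 -0.02]
0.118 [0.  0.7 0.2] [0.5507 0.2575 0.1178] [ 0.05  0.03 -0.  ]
9.9417
```

Run:
```python
from h import *
x,y=.5508,.2575
f0=F(); z=.118
while z>.0868:
    z-=.004 if z>.096 else .0015; bot.line_to((x,y,z),max_speed=.06); d=F()-f0
    print(round(z,4),np.round(d,1),np.round(bot.current_ee_pos(),4))
    if d[2]>8 or np.abs(d[:2]).max()>12: break
print(bot.current_clock())
c=bot.read_camera("side");cv2.imwrite("pics/s2c.png",cv2.resize(c["pixels"][90:190,270:350],None,fx=6,fy=6,interpolation=cv2.INTER_CUBIC))
```

```text
0.114 [ 0.8  0.  -0.1] [0.5505 0.2574 0.1135]
0.11 [ 0.3 -0.1  0.9] [0.5505 0.2574 0.1096]
0.106 [-0.3  0.5  0. ] [0.5505 0.2575 0.1056]
0.102 [ 0.4 -0.7 -0.3] [0.5505 0.2574 0.1016]
0.098 [ 1.  -0.3 -0.2] [0.5505 0.2574 0.0976]
0.094 [ 1.1 -0.2 -0.2] [0.5505 0.2575 0.0936]
0.0925 [ 1.2  0.8 -0.1] [0.5507 0.2575 0.0924]
0.091 [ 1.1 -0.5  0.2] [0.5507 0.2575 0.0908]
0.0895 [1.  0.  0.9] [0.5507 0.2575 0.0893]
0.088 [ 2.   0.4 -0.2] [0.5511 0.2576 0.0882]
0.0865 [-3.7 -0.7  9.1] [0.5511 0.2576 0.0881]
12.6917
```

View pics/s2c.png

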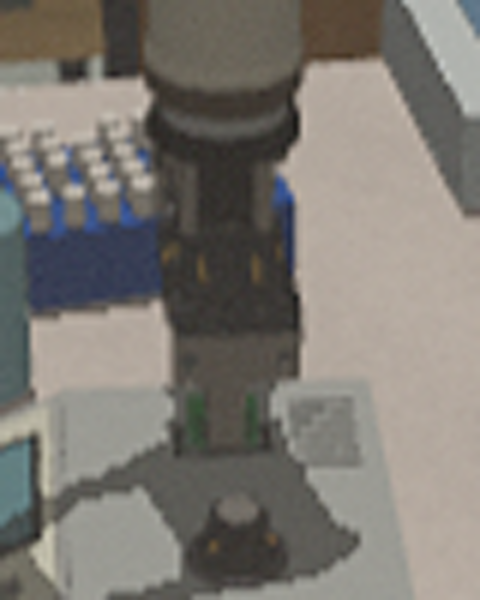

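Home: the shoulder contacted the deck at TCP z = 0.088, exactly as predicted. I'll release it, check it, and then fetch the cap. A flat-jaw grip centres the cap along only one axis, so I'll squeeze it in two directions.

Run:
```python
from h import *
x,y=.5508,.2575
bot.set_gripper(.45); bot.line_to((x,y,.20),max_speed=.2)
bot.goto((.589,-.078,.12),rv(45)); bot.set_gripper(.7,6)
for n in("top","side"):
    c=bot.read_camera(n); cv2.imwrite(f"pics/{n}3.png",c["pixels"])
    b=(235,165,75,60) if n=="top" else (285,140,75,60)
    cv2.imwrite(f"pics/{n}3c.png",cv2.resize(c["pixels"][b[1]:b[1]+b[3],b[0]:b[0]+b[2]],None,fx=8,fy=8,interpolation=cv2.INTER_CUBIC))
print(bot.current_clock())
```

```text
17.2167
```

View pics/top3c.png

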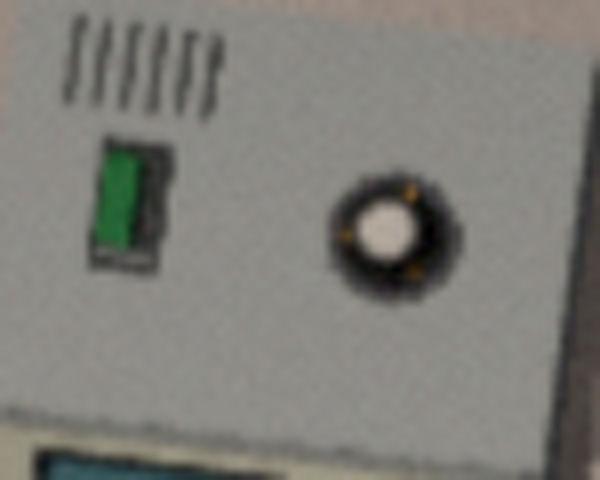

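View pics/side3.png

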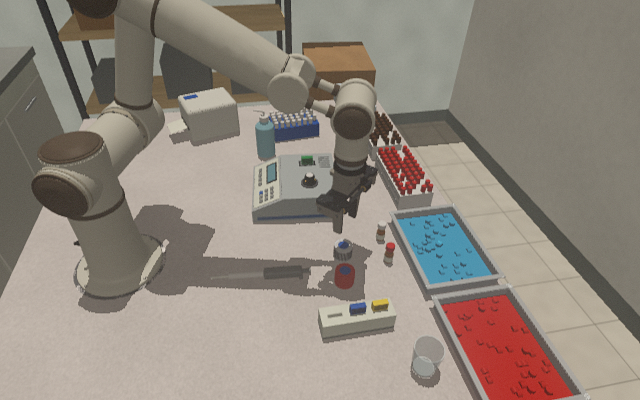

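The green slide now stands in the slot frame at top crop (120,200), and the stand and other objects are unchanged. Next is the cap.

Run:
```python
from h import *
p=(.589,-.078)
bot.line_to((*p,.008),max_speed=.12); f0=F()
bot.set_gripper(0,6); print("sq1",bot.current_opening()*92,np.round(F()-f0,1)); bot.set_gripper(.7)
bot.line_to((*p,.052),max_speed=.15); bot.line_to((*p,.052),rot=rv(-45)); bot.line_to((*p,.006),max_speed=.12)
bot.set_gripper(0,45); print("sq2",bot.current_opening()*92,np.round(F()-f0,1),bot.current_ee_pos())
bot.line_to((*p,.15),max_speed=.15); bot.hold(.1); print("lift",np.round(F()-f0,1),bot.current_clock(),bot.current_opening()*92)
for n in("top","side"):
    c=bot.read_camera(n); cv2.imwrite(f"pics/{n}4.png",c["pixels"])
```

```text
sq1 49.14104524989157 [-1.   0.2  4.7]
sq2 48.49831325282301 [0.3 0.4 4.1] [ 0.58984102 -0.07829387  0.00705466]
lift [ 0.4  0.  -1.1] 23.375 48.74620790835298
```

View pics/side4.png

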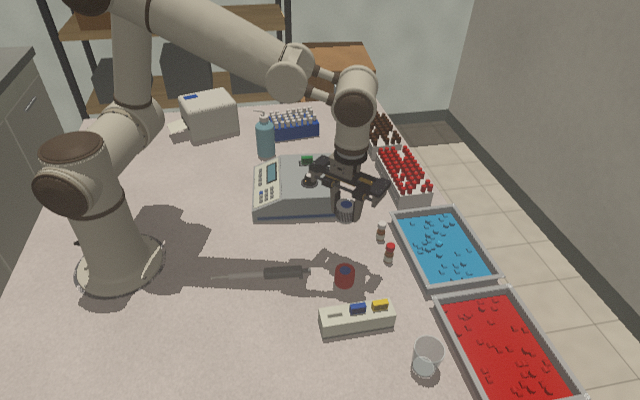

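The cap is held at side (346,210) and off the bench. The red cap is untouched. Next: over the well.

Run:
```python
from h import *
x,y=.5393,.1527
bot.goto((x,y,.16),rv(-40)); bot.line_to((x,y,.126),max_speed=.08); bot.hold(.2)
f0=F(); np.save("f0.npy",f0); print(f0,bot.current_ee_pos(),bot.current_clock())
z=.126
while z>.1075:
    z-=.002; bot.line_to((x,y,z),max_speed=.04); d=F()-f0
    print(round(z,4),np.round(d,1),np.round(bot.current_ee_pos(),4))
    if d[2]>5 or np.abs(d[:2]).max()>6: break
print(bot.current_clock())
for n in("top","side"):
    c=bot.read_camera(n); b=(235,155,80,70) if n=="top" else (275,120,80,70)
    cv2.imwrite(f"pics/{n}5c.png",cv2.resize(c["pixels"][b[1]:b[1]+b[3],b[0]:b[0]+b[2]],None,fx=8,fy=8,interpolation=cv2.INTER_CUBIC))
```

```text
[-0.34748954 -0.6714723  -1.54805649] [0.53977882 0.15278061 0.12665073] 25.1833
0.124 [0.9 0.9 0.3] [0.5392 0.1527 0.124 ]
0.122 [-0.1  0.5  0.7] [0.5391 0.1527 0.1218]
0.12 [ 0.6  0.5 -0.1] [0.5391 0.1527 0.1198]
0.118 [ 1.   1.3 -0.4] [0.5391 0.1527 0.1178]
0.116 [0.6 0.2 0. ] [0.5392 0.1527 0.1158]
0.114 [-0.3  1.   1.2] [0.5391 0.1527 0.1138]
0.112 [0.3 1.5 0.4] [0.5392 0.1527 0.1118]
0.11 [1.2 0.8 1. ] [0.5397 0.1527 0.1103]
0.108 [-2.9 -0.1 11.2] [0.5399 0.1528 0.1099]
27.4333
```

View pics/side5c.png

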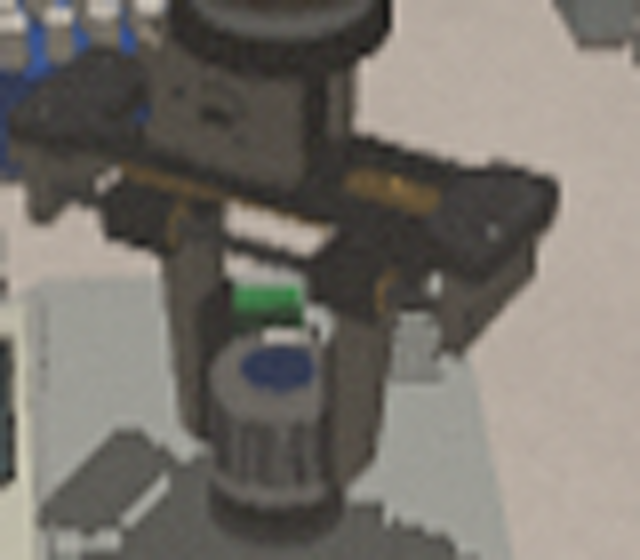

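The cap is over the spigot with its lip on the pins: contact came at TCP z ≈ 0.110, as predicted. Next I'll turn it under a light push.

Run:
```python
from h import *
x,y=.5393,.1527; f0=np.load("f0.npy")
z=.109; bot.line_to((x,y,z),max_speed=.04)
for a in range(-40,28,3):
    bot.line_to((x,y,z),rot=rv(a)); d=F()-f0; e=bot.current_ee_pos()
    print(a,np.round(d,1),np.round(e,4),round(bot.current_ft_torque()[2],2),round(bot.current_clock(),2))
    if e[2]<.1093 and d[2]<2.5: break
    if d[2]>20: break
```

```text
-40 [-0.7  0.4  7.9] [0.5398 0.1528 0.11  ] 0.0 28.03
-37 [-1.1  1.4  9.3] [0.5401 0.1527 0.11  ] 0.06 28.28
-34 [-0.8 -0.1  7.1] [0.5402 0.1528 0.11  ] 0.13 28.53
-31 [0.2 1.  7.5] [0.5403 0.1528 0.11  ] 0.05 28.78
-28 [-0.6  0.9  7.3] [0.5403 0.1528 0.11  ] 0.02 29.03
-25 [-0.2  0.4  6.6] [0.5403 0.1528 0.1101] 0.06 29.28
-22 [-0.7  1.7  8. ] [0.5403 0.1528 0.11  ] 0.05 29.53
-19 [0.9 1.6 6.8] [0.5402 0.1529 0.11  ] 0.03 29.78
-16 [1.2 1.8 6.3] [0.5402 0.1528 0.1097] 0.06 30.03
-13 [1.9 0.1 2.6] [0.5395 0.1522 0.1088] 0.12 30.28
-10 [ 2.9 -1.2 -0.7] [0.539  0.1524 0.1083] 0.06 30.53
```

It dropped at about -13 degrees. I'll lower it and press home.

Run:
```python
from h import *
x,y=.5393,.1527; f0=np.load("f0.npy"); z=.1085
while z>.092:
    z-=.0015; bot.line_to((x,y,z),max_speed=.04); d=F()-f0;e=bot.current_ee_pos()
    print(round(z,4),np.round(d,1),np.round(e,4))
    if d[2]>16 or np.abs(d[:2]).max()>10: break
print(bot.current_clock(),bot.current_ft_torque(),bot.current_opening()*92)
```

```text
0.107 [ 3.3 -1.  -1.6] [0.5394 0.1524 0.1065]
0.1055 [ 3.7 -2.3 -0.5] [0.5394 0.1525 0.1053]
0.104 [ 3.3 -3.1  0.1] [0.5394 0.1526 0.1039]
0.1025 [ 3.3 -3.3  0.4] [0.5394 0.1526 0.1024]
0.101 [ 3.8 -3.5  1.4] [0.5395 0.1526 0.1009]
0.0995 [ 3.1 -2.7  4.3] [0.5395 0.1526 0.0997]
0.098 [ 2.5 -2.6  4.3] [0.5395 0.1527 0.0982]
0.0965 [ 2.2 -3.8  5.4] [0.5395 0.1526 0.0968]
0.095 [-0.5 -3.1 11.1] [0.5395 0.1526 0.096 ]
0.0935 [-4.8 -5.2 20.3] [0.5395 0.1526 0.096 ]
33.0333 [-1.01755955  0.84891223  0.10445901] 48.87437190507359
```

Run:
```python
from h import *
f0=np.load("f0.npy")
bot.hold(.5); print(np.round(F()-f0,1),bot.current_ee_pos(),bot.current_opening()*92)
for n in("top","side"):
    c=bot.read_camera(n); cv2.imwrite(f"pics/{n}6.png",c["pixels"]); b=(235,155,80,70) if n=="top" else (275,120,80,70)
    cv2.imwrite(f"pics/{n}6c.png",cv2.resize(c["pixels"][b[1]:b[1]+b[3],b[0]:b[0]+b[2]],None,fx=8,fy=8,interpolation=cv2.INTER_CUBIC))
print(bot.current_clock())
```

```text
[-4.4 -5.1 20.5] [0.53953335 0.15264284 0.0959951 ] 48.507233631707116
33.6333
```

View pics/side6c.png

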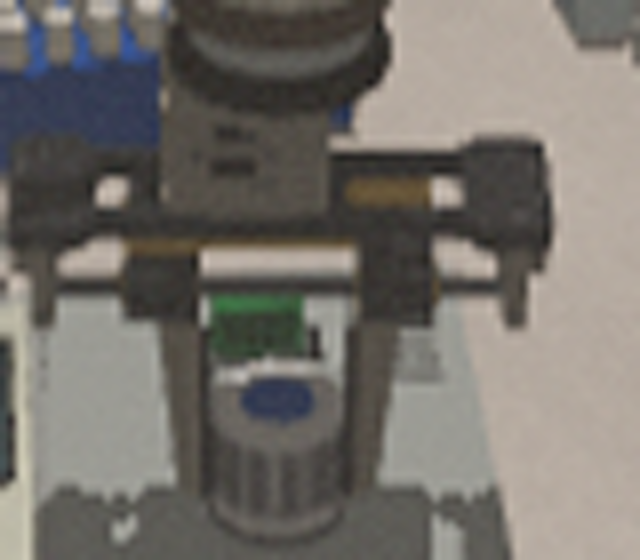

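View pics/top6.png

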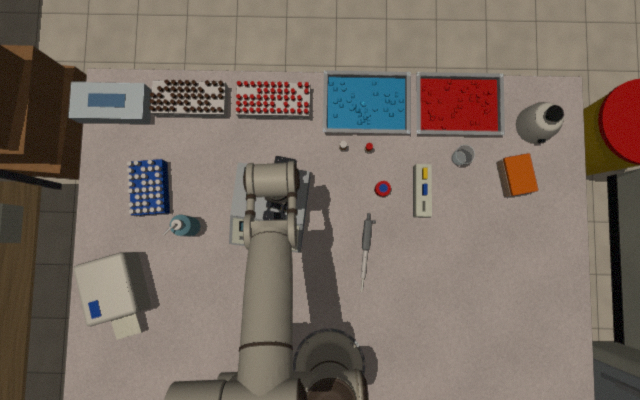

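The side crop shows the cap at (278,460) sitting on the flange, with the green handle behind it in the slot. The top view shows the blue and yellow slides, red cap, vials, beaker and pipette where they were.

Run:
```python
from workcell import bot
bot.job_done(); print(bot.current_clock())
```

```text
the job is handed in; nothing more can be done
the job is handed in; nothing more can be done
```

The job is handed in, with the green filter in the photometer and the light cap held down on the well. It took about 34 s of the 61 s allowed.

- **Green filter:** it slid into the slot with no resistance, and its shoulder met the deck at the expected height (TCP at 0.088 m). I let go of it, and a later picture shows it still in the slot.
- **Light cap:** I centred the blue-disc silver cap by squeezing it in two directions, then set it over the spigot until it rested on the pins. After about 27° of turning under a light push (about 7 N) it dropped. I then pushed it through the seal's spring to a hard stop. It went down 14.0 mm from the pins, against 14.3 mm from the dimensions given. The arm is still gripping it and pressing with about 20 N, steady over a 0.5 s check.
- **Rest of the bench:** the last picture shows the blue and yellow filters, red cap, vials, beaker, wash bottle and pipette where they started.

**Disagreements in the checks:**
- The two cameras differed by about 2 mm on where the slot was. I used a value between the two, and the blade went in at the first try.
- The cap's drop came out 0.3 mm short of nominal. I put this down to measurement error and the arm giving slightly under load.

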